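# Load the sprung scale with keyed disc weights until its pointer reaches the mark

### The arm

A 6-joint arm with a two-finger parallel gripper is mounted at the origin on a cart in front of the work surface, level with it; the furniture and walls round the work are solid. World frame = base frame: x ahead of the robot, y to its left, z up, the work surface at z = 0. Lengths are in m, angles in rad, forces in N, time in s.
With the tool pointing down it reaches from about 0.425 to 0.95 m from the base axis. Payload 3.5 kg.
Tool frame: the origin (TCP) lies midway between the tips of the shut fingers; the grasp point (between the pads) lies 19 mm behind it; z points along the fingers, y is the line along which they close (so a half turn about z gives the same grasp; the last joint's range is limited). The gripper opens to 85 mm and grips with 20 to 120 N. Pads are 22 mm wide; open, the fingers measure 114 mm over their backs; the gripper's body (76 mm by 85 mm) begins 54 mm behind the grasp point. The pads swing forward as they close: fully open they stand 13 mm farther back than shut.
Start: joints at [1.089, 0.286, 1.577, -0, 1.279, -0.15], TCP at [0.22, 0.638, 0.231] pointing down, gripper open.
Joint ranges: [-2.77, 2.77], [-0.9, 2.22], [0.21, 2.48], [-1.53, 4.67], [0.24, 2.81], [-2.84, 2.84]. Speed limits (rad/s): [2.79, 2.79, 3.14, 3.14, 3.14, 3.14].

### API

Orientations are given as a unit quaternion [x, y, z, w].
In Python, from plant import get_state, read_camera, ctrl gives the robot as it stands.
- The arm moves only by the shell command python3 -m crank 'ROWS' [FORCE]. ROWS is JSON, a list of rows, each a list of 3 entries, a list of its own where there are three numbers: the shift along the tool's x, y, z in mm, then the turn about the tool's z in degrees, then the closure in counts, from 0 (fully open) to 255 (shut). In form: [[[tx, ty, tz], yaw, claw], ...]. A call has 1 to 10 rows; each row is the pose to reach, as a shift and turn from the pose commanded when the call began, along the tool's axes at that moment; what a row does not reach only later rows make up. A row lasts 1/10 s, in which the tool goes at most 50 mm and 8.59 degrees, less where a joint would pass 70% of its speed; a pose out of reach is approached as far as the arm can. A call with a gripper value outside its range is refused whole. The fingers move at their own pace and stop on an object; FORCE is the grip in N (left out, the last holds). Time passes only in rows, so rows that repeat a pose let the fingers close. It gives the time, the measured TCP pose, the force, the opening and the grip force at its end, in the units of the state.
- get_state(): the state, without advancing time (a new reading comes with each control period).
- read_camera(name): name is "scene" or "side" or "wrist"; returns a dict with "frame" (420x560x3 uint8, blue, green, red), "range_z" (420x560 float32, m along the optical axis (not along the pixel's ray), 0 where there is no reading), "vfov" (degrees; the focal length in pixels is half the picture's height over the tangent of half this angle, whatever the lens; pixels are square), "cx", "cy" (the principal point, pixels), "k1" (the pictures are not rectified: a ray, as slopes to the right and down, at radius r is drawn at 1 + k1 r^2 times it, then the intrinsics apply), "origin" and "orientation" of the camera in the world. Camera axes: x right, y down, z forward; pixel columns grow to the right and rows downward; lengths in m; the calibration is good to about 2 mm. A picture is of the moment at which its call begins.
- ctrl.sign_off(): hands the job in; it is judged then, once.
The state is a dict: "time": time; "qpos": joint angles; "dq": joint speeds; "joint_efforts": joint torques, N m; "eef_pos": TCP position; "tcp_rot": TCP orientation; "contact_force": force on the tool from outside, world axes, zero at the start; "wrist_torque": the same for the moment, N m; "opening": opening from 0.0 (shut) to 1.0 (fully open); "finger_force": force on a finger pad.
Only numpy, scipy, OpenCV 4.12 (cv2) and the standard library are available. Lean on these libraries where they do the work, as an engineer would, in place of code of your own. Each camera call takes 0.05 s, during which the arm holds its last target. There are 200 camera calls.

### The job

Load the little sprung scale: lower disc weights one at a time over the keyed spindle of its pan, turning each gently under light pressure until its slots drop over the spindle's rib, so that it lies flat on the pan or on the weight before it. Stop when the tip of the pan's pointer stands between the two prongs of the mark clip. Never force the pan down onto its stop or drop a weight on it, leave weights you do not need lying flat on the worktop, away from the scale, and do not disturb the beaker, the vial and the dish.

Things in the scene. Friction and masses are not known exactly. Their poses are not given: they have to be found in the camera images.
- scale: grey base of the sprung scale, fixed to the worktop, 90 x 200 x 18 mm. Origin: on the worktop straight below the spindle axis (the base reaches 75 mm to its -y side and 125 mm to its +y side); z up. A 10 x 34 mm graduated aluminium upright, 130 mm high, stands with its centre 95 mm from the spindle axis along the scale's own +y.
- pan: round steel pan, 60 mm diameter, 6 mm thick, sliding straight up and down on a spring of about 180 N/m. Empty, its top floats 100 mm above the worktop; one weight sinks it 8 to 10.5 mm; its hard stop is 45 mm below the empty height (do not press it below 42 mm). Origin: centre of the pan's top face, on the spindle axis; z up. A weight's seat is on this face or on the weight before.
- rib_top (a point): on the spindle axis, 42 mm above the pan's top, moves with the pan (its yaw is the pan's, not the rib's). The spindle: round core 10 mm diameter, 52 mm high over the pan, last 4 mm tapered to 4 mm. A flat rib, 3 mm thick, sticks out both ways (one straight line) to 12.5 mm from the axis, from the pan up to this height
- spindle_tip (a point): top of the spindle, 52 mm above the pan. The rib below may stand at any angle about the axis: it is not measured, differs each time, but stays put under light turning (it slips round only above 0.12 N m). Weights that do not match lie on top of the rib, and pressing only sinks the pan; when two slots match (every 90 degrees, play about 0.2 rad either side) the weight can go down to its seat
- pointer (a point): sharp tip of the pan's pointer, which sticks out from the pan along the scale's +y, in front of the graduated upright, 3 mm below the pan's top face, and moves up and down with the pan
- mark_clip: steel clip fixed on the upright at a height that varies, with two level prongs one above the other. Origin: midway between the prongs, whose clear gap is 14 mm (7 mm above and 7 mm below the origin); z up. It is 18 to 31 mm below the pointer tip of the empty pan: two to four weights bring the tip into the gap, depending on the height. One weight sinks the pan by less than the gap.
- weight_0: loose steel disc weight, 52 mm diameter, 12 mm thick, about 0.17 kg (differs by up to 12 %), lying flat on the worktop. Origin: centre of its underside, z up. Through its middle goes a round bore of 17 mm diameter with four slots, each 10 mm wide, reaching 16.5 mm from the centre along its own +x, -x, +y and -y (a cross). All four weights look alike; grip round the rim.
- weight_1: loose steel disc weight, 52 mm diameter, 12 mm thick, about 0.17 kg (differs by up to 12 %), lying flat on the worktop. Origin: centre of its underside, z up. Through its middle goes a round bore of 17 mm diameter with four slots, each 10 mm wide, reaching 16.5 mm from the centre along its own +x, -x, +y and -y (a cross). All four weights look alike; grip round the rim.
- weight_2: loose steel disc weight, 52 mm diameter, 12 mm thick, about 0.17 kg (differs by up to 12 %), lying flat on the worktop. Origin: centre of its underside, z up. Through its middle goes a round bore of 17 mm diameter with four slots, each 10 mm wide, reaching 16.5 mm from the centre along its own +x, -x, +y and -y (a cross). All four weights look alike; grip round the rim.
- weight_3: loose steel disc weight, 52 mm diameter, 12 mm thick, about 0.17 kg (differs by up to 12 %), lying flat on the worktop. Origin: centre of its underside, z up. Through its middle goes a round bore of 17 mm diameter with four slots, each 10 mm wide, reaching 16.5 mm from the centre along its own +x, -x, +y and -y (a cross). All four weights look alike; grip round the rim.
- beaker: glass beaker, 51 mm diameter, 68 mm high, bystander; origin: centre of its underside
- vial: small sample vial with a white cap, 27 mm diameter, 52 mm high, bystander; origin: centre of its underside
- dish: flat petri dish, 64 mm diameter, 16 mm high, bystander; origin: centre of its underside
Not all that is in view belongs to the job. What is shaped like the weight_1 but pink is not meant.

How it is judged:
By the outcome, as a careful person would: the job done as asked, in the order asked, and still so for the second after the job is handed in, with the robot touching nothing.
It also fails if it takes over 72 s, if anything falls off the work surface, if the arm or the gripper's body presses on something with over 40 N, if the wrist force passes 120 N, or if a joint passes its speed limit or range.

## Working session

There is one attempt and no reset: what is moved stays moved. The work goes in short steps, Python scripts to look and compute and a shell command to move; the robot and the scene stay as the last step left them, time stands still between calls to the robot, and variables do not carry over. Pictures are saved under pics/ and viewed, at most 12 in all, crops included, and the job is handed in when it is done.

```bash
mkdir -p pics; ls; cat > h.py <<'E'
import numpy as np, cv2, pickle
from plant import get_state, read_camera, ctrl
from scipy.spatial.transform import Rotation as R
def snap(n,fn):
    c=read_camera(n); cv2.imwrite('pics/%s.png'%fn,c['frame']); pickle.dump(c,open('pics/%s.pkl'%fn,'wb')); return c
def load(fn): return pickle.load(open('pics/%s.pkl'%fn,'rb'))
def cloud(c):
    h,w=c['range_z'].shape; f=h/2/np.tan(np.radians(c['vfov'])/2)
    u,v=np.meshgrid(np.arange(w),np.arange(h))
    K=np.array([[f,0,c['cx']],[0,f,c['cy']],[0,0,1.]])
    p=cv2.undistortPoints(np.stack([u,v],-1).reshape(-1,1,2).astype(np.float64),K,np.array([c['k1'],0,0,0,0.]))[:,0].reshape(h,w,2)
    z=c['range_z'][...,None]
    P=np.concatenate([p*z,z],-1)
    W=P@R.from_quat(c['orientation']).as_matrix().T+np.array(c['origin'])
    W[c['range_z']==0]=np.nan
    return W
def tool(p):  # world vector to tool axes mm from current TCP
    s=get_state(); return 1000*(R.from_quat(s['tcp_rot']).as_matrix().T@(np.array(p)-s['eef_pos']))
E
python3 - <<'E'
from h import *
a=snap('scene','a');b=snap('side','b')
cv2.imwrite('pics/ab.png',cv2.resize(np.hstack([a['frame'],b['frame']]),(800,300)))
print(get_state())
for c in(a,b):print({k:c[k] for k in c if k not in('frame','range_z')})
E
```

```text
pics
{'time': 0.1, 'qpos': array([ 1.08901766e+00,  2.87159907e-01,  1.57803355e+00, -2.08231453e-05,
        1.27859895e+00, -1.49989362e-01]), 'dq': array([ 5.20253243e-05, -2.04216964e-03, -2.97789088e-03,  1.12067061e-03,
       -3.53060257e-03, -5.34191206e-04]), 'joint_efforts': array([ 6.71840371e-04, -4.07295156e+01, -2.93699956e+01, -1.98250304e-04,
        3.44714783e-03, -3.50058649e-06]), 'eef_pos': array([0.21956217, 0.63766271, 0.23002867]), 'tcp_rot': array([ 1.65131697e-01,  9.86270912e-01, -1.04855412e-03, -3.32210660e-04]), 'contact_force': array([-0.09138574, -0.21010765, -0.58232586]), 'wrist_torque': array([ 0.07201712, -0.01815899,  0.01531076]), 'finger_force': 0.0, 'opening': 0.9960916630658132}
{'vfov': 43.21480839415189, 'cx': 290.31994785884984, 'cy': 219.22157099122225, 'k1': -0.19208724119445852, 'origin': array([ 0.05230646, -0.63264963,  0.87606967]), 'orientation': array([ 0.86461611, -0.25550707,  0.11142611, -0.41801836])}
{'vfov': 53.35429011010647, 'cx': 277.35291231781787, 'cy': 209.57541922450616, 'k1': -0.11488811482949991, 'origin': array([0.2649333 , 0.83718112, 0.62659045]), 'orientation': array([-0.19012432,  0.87357643, -0.43863105,  0.09121273])}
```

View pics/a.png

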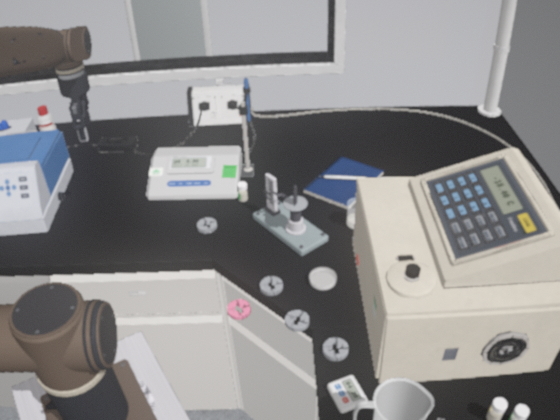

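View pics/b.png

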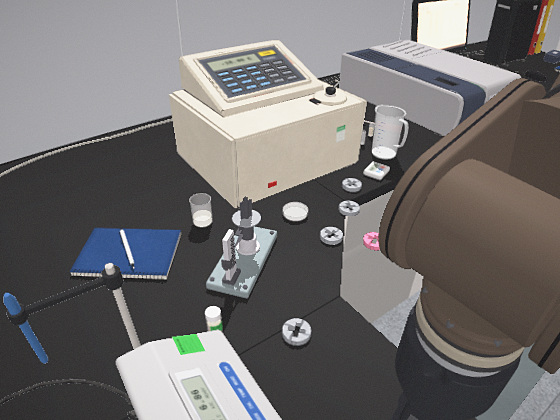

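The scene view shows weights at about (207,226), (271,286), (297,320) and (336,349), with the pink decoy at (238,309). The spindle tip is at (296,190), the dish at (322,278), the vial at (242,190) and the beaker at (355,212).

```bash
python3 - <<'E'
from h import *
a=load('a');W=cloud(a);b=load('b');V=cloud(b)
for n,(u,v) in dict(w0=(207,226),w1=(271,286),w2=(297,320),w3=(336,349),pink=(238,309),dish=(322,278),vial=(242,188),beaker=(353,212)).items():
    P=W[v-20:v+21,u-20:u+21].reshape(-1,3)
    P=P[(P[:,2]>.006)&(P[:,2]<.09)]
    if n[0]in'wp': P=P[P[:,2]<.018]
    (x,y),r=cv2.minEnclosingCircle(P[:,:2].astype(np.float32)); print(n,np.round([x,y,r,np.median(P[:,2]),P[:,2].max()],4),len(P))
for n,c,C in(('a',a,W),('b',b,V)):
    P=C.reshape(-1,3); 
    # around the scale
    c0=C[231,296] if n=='a' else C[218,246]; print(n,c0)
    m=(np.hypot(*(P[:,:2]-c0[:2]).T)<.17)
    for lo,hi in((.012,.024),(.09,.105),(.105,.14),(.14,.16)):
        Q=P[m&(P[:,2]>lo)&(P[:,2]<hi)]
        if len(Q): print(lo,len(Q),np.round(np.median(Q,0),4),np.round(Q.min(0),4),np.round(Q.max(0),4))
for n,(x,y) in (('a',(230,150)),('b',(190,180))):
    f=load(n)['frame'][y:y+110,x:x+110]; cv2.imwrite('pics/z%s.png'%n,cv2.resize(f,(400,400),interpolation=cv2.INTER_CUBIC))
cv2.imwrite('pics/z.png',np.hstack([cv2.imread('pics/za.png'),cv2.imread('pics/zb.png')]))
E
```

```text
w0 [0.4205 0.3648 0.0559 0.0102 0.0155] 193
w1 [0.4521 0.1136 0.0272 0.011  0.0167] 261
w2 [ 0.4448 -0.0076  0.0281  0.0114  0.0174] 335
w3 [ 0.468  -0.1116  0.0275  0.0113  0.0156] 388
pink [0.3548 0.0905 0.0279 0.0111 0.0156] 316
dish [0.5597 0.0656 0.0335 0.0142 0.0199] 477
vial [0.5835 0.5141 0.0871 0.0318 0.0588] 784
beaker [0.7354 0.2017 0.1322 0.0139 0.0895] 492
a [0.59026766 0.22342972 0.02710043]
0.012 1707 [0.5806 0.2174 0.0166] [0.4479 0.0549 0.012 ] [0.7345 0.3696 0.024 ]
0.09 390 [0.5929 0.2441 0.0988] [0.5711 0.0742 0.0907] [0.687  0.3513 0.1048]
0.105 219 [0.5926 0.316  0.1208] [0.5795 0.0701 0.1051] [0.6887 0.357  0.1399]
0.14 62 [0.6643 0.1149 0.1482] [0.5942 0.0683 0.1408] [0.6959 0.2469 0.1597]
b [0.59758874 0.24800457 0.10104631]
0.012 2069 [0.5776 0.2868 0.0176] [0.5356 0.0794 0.012 ] [0.7654 0.3742 0.024 ]
0.09 619 [0.5931 0.2543 0.0994] [0.5695 0.0944 0.0901] [0.7085 0.3561 0.105 ]
0.105 594 [0.6026 0.2429 0.1231] [0.5795 0.094  0.105 ] [0.7098 0.3564 0.1395]
0.14 197 [0.6813 0.1209 0.1485] [0.5911 0.0949 0.14  ] [0.7092 0.253  0.1598]
```

View pics/z.png

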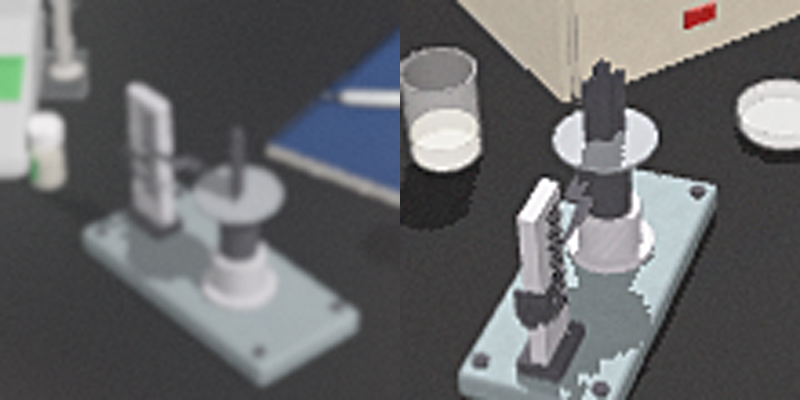

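The crops show the rib nearly edge-on from the scene camera and broad from the side camera. The upright with its clip is towards +y of the spindle.

```bash
python3 - <<'E'
from h import *
P=np.concatenate([cloud(load(n)).reshape(-1,3) for n in'ab']); 
P=P[np.hypot(P[:,0]-.595,P[:,1]-.26)<.15]
s=lambda lo,hi:P[(P[:,2]>lo)&(P[:,2]<hi)]
Q=s(.014,.022);Q=Q[np.hypot(Q[:,0]-.595,Q[:,1]-.265)<.135];print(cv2.minAreaRect(Q[:,:2].astype(np.float32)))
Q=s(.11,.155);T=Q[(np.hypot(Q[:,0]-.595,Q[:,1]-.245)<.03)];
for lo in(.11,.12,.13,.14,.146):
  t=T[(T[:,2]>lo)&(T[:,2]<lo+.01)];print(lo,len(t),t.mean(0),t.min(0),t.max(0))
U=Q[(Q[:,1]>.30)&(Q[:,2]<.135)];print('upr',np.median(U,0),U.min(0),U.max(0),cv2.minAreaRect(U[:,:2].astype(np.float32)))
Q=s(.095,.105);Q=Q[np.hypot(Q[:,0]-.595,Q[:,1]-.245)<.04];print('pan',cv2.minEnclosingCircle(Q[:,:2].astype(np.float32)),np.median(Q,0))
for n,u,v in(('a',207,226),('b',297,331)):
  C=cloud(load(n));Z=C[v-14:v+15,u-18:u+19].reshape(-1,3);Z=Z[(Z[:,2]>.008)&(Z[:,2]<.016)];print('w0',cv2.minEnclosingCircle(Z[:,:2].astype(np.float32)),len(Z), np.median(Z,0))
c=snap('wrist','c0');st=get_state();M=R.from_quat(st['tcp_rot']).as_matrix()
print('cam in tool',M.T@(c['origin']-st['eef_pos']),M.T@R.from_quat(c['orientation']).as_matrix(),c['vfov'])
print('tool axes',M)
E
```

```text
((0.5959324240684509, 0.26766812801361084), (0.09190934151411057, 0.20780888199806213), 7.8518967628479)
0.11 57 [0.5981718  0.24388407 0.11510189] [0.59108224 0.23112533 0.11047514] [0.60810067 0.2544105  0.11987072]
0.12 62 [0.5984899  0.24424778 0.12488153] [0.59102699 0.23078553 0.12019681] [0.60769174 0.25440564 0.12999284]
0.13 63 [0.59788494 0.24334672 0.13482593] [0.59075007 0.23021943 0.13003021] [0.60711377 0.25551218 0.13947602]
0.14 58 [0.59811178 0.24346689 0.1445125 ] [0.59109873 0.23490925 0.14022015] [0.60666318 0.25303852 0.14997365]
0.146 26 [0.59899458 0.24418689 0.14906287] [0.59361663 0.23729717 0.14606671] [0.60301366 0.24863435 0.15122259]
upr [0.58461283 0.33838219 0.12443382] [0.57950521 0.31603267 0.11003067] [0.59624775 0.35697113 0.13310398] ((0.5861507654190063, 0.33681291341781616), (0.014326556585729122, 0.04028753936290741), 11.411256790161133)
pan ((0.5966271758079529, 0.24724172055721283), 0.03760598599910736) [0.59469844 0.24705098 0.09950296]
w0 ((0.4204636514186859, 0.3937944173812866), 0.02782043069601059) 164 [0.41977448 0.39368028 0.01049571]
w0 ((0.4213152527809143, 0.39747971296310425), 0.026903344318270683) 444 [0.4210716  0.39897355 0.01179182]
cam in tool [ 0.07056129 -0.00036171 -0.14381332] [[-7.69534678e-04 -9.61269015e-01 -2.75610757e-01]
 [ 9.99999096e-01 -4.35746613e-04 -1.27231705e-03]
 [ 1.10294250e-03 -2.75611487e-01  9.61268481e-01]] 62.26779321730066
tool axes [[-9.45447558e-01  3.25773217e-01 -8.51918207e-04]
 [ 3.25774226e-01  9.45446125e-01 -1.66670094e-03]
 [ 2.62476241e-04 -1.85331133e-03 -9.99998248e-01]]
```

```bash
python3 -m crank '[[[-487,-248,-30],0,0],[[-487,-248,-30],0,0],[[-487,-248,-30],0,0],[[-487,-248,-30],0,0],[[-487,-248,-30],0,0],[[-487,-248,-30],0,0],[[-487,-248,-30],0,0],[[-487,-248,-30],0,0],[[-487,-248,-30],0,0],[[-487,-248,-30],0,0]]' 30; python3 -m crank '[[[0,0,0],0,0],[[0,0,0],0,0],[[0,0,0],0,0],[[0,0,0],0,0]]';python3 - <<'E'
from h import *
c=snap('wrist','c1'); s=get_state(); print(s['time'],s['eef_pos'],s['qpos'])
C=cloud(c)
P=C.reshape(-1,3);P=P[np.hypot(P[:,0]-.598,P[:,1]-.2435)<.03]
for lo,hi in((.105,.138),(.12,.143),(.145,.155),(.095,.104)):
  t=P[(P[:,2]>lo)&(P[:,2]<hi)];
  if len(t)>5: print(lo,len(t),t.mean(0),t.min(0),t.max(0),cv2.minAreaRect(t[:,:2].astype(np.float32)))
for n,w in(('w1',(.452,.1136)),('w0',(.421,.397))): print(n,tool([*w,.1]))
E
```

```text
time: 1.15
eef_pos: [0.5676, 0.2773, 0.2585]
tcp_rot: [0.165, 0.986, -0.0, -0.0]
contact_force: [-0.2, 1.2, 0.6]
opening: 1.006
finger_force: 0.0
time: 1.55
eef_pos: [0.5655, 0.2803, 0.2585]
tcp_rot: [0.164, 0.986, -0.0, -0.0]
contact_force: [0.2, 1.2, 0.1]
opening: 0.998
finger_force: 0.0
1.6 [0.56556239 0.28038606 0.2585951 ] [ 2.99648290e-01  1.71972693e-01  1.66208100e+00  1.95606592e-04
  1.30793009e+00 -9.41624120e-01]
0.105 416 [0.5975313  0.24432104 0.12243532] [0.59052981 0.2336673  0.10509086] [0.60630194 0.25350938 0.13786508] ((0.5971158146858215, 0.2448665350675583), (0.024875499308109283, 0.0047522783279418945), 52.0340690612793)
0.12 336 [0.59767869 0.24425961 0.13259925] [0.59052981 0.2336673  0.12000188] [0.60663611 0.25349844 0.14298717] ((0.5979989767074585, 0.24414201080799103), (0.024809740483760834, 0.007075431756675243), 53.727840423583984)
0.145 136 [0.59821773 0.24388324 0.15073562] [0.59454156 0.23829825 0.14518734] [0.6038442  0.24809242 0.15458833] ((0.5990990400314331, 0.24341949820518494), (0.009389917366206646, 0.009160439483821392), 70.14508819580078)
0.095 2291 [0.59486913 0.24554407 0.10137387] [0.5698477  0.21374749 0.09857173] [0.62791305 0.27332968 0.10379927] ((0.5988601446151733, 0.24324586987495422), (0.058667637407779694, 0.057863056659698486), 47.99480438232422)
w1 [  53.40391507 -194.55077118  158.63301237]
w0 [174.45527132  63.56379281 158.66475123]
```

View pics/c1.png

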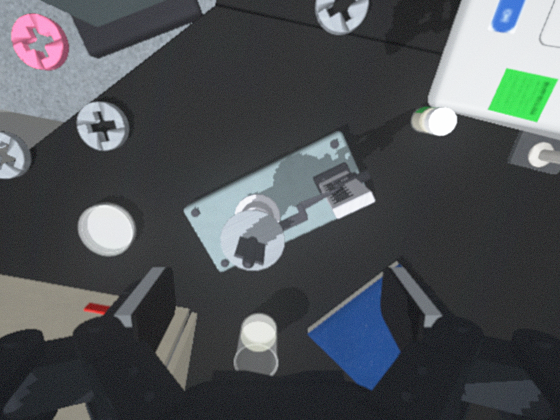

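The wrist view shows the spindle and rib at (250,245), w1 at (103,126), w0 at (342,10), the beaker at (258,340), the dish at (107,229) and the vial at (434,121). The rib yaw comes out near 53°. Next I need the slot yaws.

```bash
cat >> h.py <<'E'
def slots(c,C,x,y):
    g=c['frame'].astype(float).mean(2)
    d=C[...,:2]-[x,y]; r=np.hypot(d[...,0],d[...,1])
    T=(r<.026)&(C[...,2]>.006)&(C[...,2]<.018)
    if T.sum()<30: return None
    (cx,cy),rr=cv2.minEnclosingCircle(C[T][:,:2].astype(np.float32))
    d=C[...,:2]-[cx,cy]; r=np.hypot(d[...,0],d[...,1]); m=(r>.0105)&(r<.016)
    w=g[m].max()-g[m]; th=np.arctan2(d[m][:,1],d[m][:,0]); S=(w*np.exp(4j*th)).sum()/w.sum()
    return np.round([cx*1000,cy*1000,rr*1000,np.degrees(np.angle(S))/4,abs(S),m.sum()],2)
E
python3 - <<'E'
from h import *
for n in('c1','a','b'):
  c=load(n);C=cloud(c)
  for i,(x,y) in enumerate(((.421,.397),(.452,.1136),(.4448,-.0076),(.468,-.1116))): print(n,i,slots(c,C,x,y))
C=cloud(load('c1'));P=C.reshape(-1,3);P=P[(np.hypot(P[:,0]-.598,P[:,1]-.2438)<.015)&(P[:,2]>.12)&(P[:,2]<.143)]
e,v=np.linalg.eigh(np.cov(P[:,:2].T));print(np.degrees(np.arctan2(v[1,1],v[0,1])))
# clip: points near upright
P=C.reshape(-1,3); ax=np.array([-.127,.992]); d=(P[:,:2]-[.598,.2438]); a=d@ax; l=d@[.992,.127]
for lo in np.arange(.03,.115,.01):
  m=(abs(l)<.03)&(a>lo)&(a<lo+.01)&(P[:,2]>.03)
  if m.any(): print(round(lo,3),m.sum(),'z',np.round(np.percentile(P[m,2],[5,50,95]),4),'l',np.round(np.percentile(l[m],[5,95]),4))
E
```

```text
c1 0 [4.2225e+02 3.9623e+02 2.5870e+01 2.1000e+00 4.2000e-01 2.8400e+02]
c1 1 [ 4.5171e+02  1.1445e+02  2.5760e+01 -1.5000e+01  4.1000e-01  3.9000e+02]
c1 2 [ 4.4603e+02 -2.7200e+00  2.4330e+01  6.9300e+00  3.2000e-01  1.9000e+02]
c1 3 None
a 0 [ 4.2080e+02  3.9707e+02  2.5770e+01 -1.9370e+01  1.7000e-01  4.0000e+01]
a 1 [451.73 113.8   25.79 -30.04   0.55 447.  ]
a 2 [ 4.4481e+02 -7.2500e+00  2.5640e+01 -2.9980e+01  4.1000e-01  9.0000e+01]
a 3 [ 4.6818e+02 -1.1168e+02  2.5990e+01 -3.8730e+01  3.6000e-01  9.2000e+01]
b 0 [4.2102e+02 3.9701e+02 2.5980e+01 2.7200e+00 1.5000e-01 1.0900e+02]
b 1 [ 4.5141e+02  1.1483e+02  2.5850e+01 -1.1160e+01  3.9000e-01  6.1000e+01]
b 2 [ 4.4445e+02 -5.6500e+00  2.5030e+01  3.2600e+01  4.2000e-01  4.1000e+01]
b 3 [ 4.6772e+02 -1.1110e+02  2.5700e+01 -3.0660e+01  3.4000e-01  5.2000e+01]
51.88749276982656
0.03 114 z [0.0985 0.0998 0.1009] l [-0.0035  0.0054]
0.04 128 z [0.0985 0.0996 0.101 ] l [-0.0064  0.0054]
0.05 161 z [0.0983 0.0997 0.336 ] l [-0.0299  0.0041]
0.06 179 z [0.0985 0.3375 0.3409] l [-0.0299 -0.0056]
0.07 3116 z [0.1305 0.3349 0.3477] l [-0.0297 -0.0015]
0.08 5579 z [0.1211 0.3197 0.3389] l [-0.0266  0.0009]
0.09 5638 z [0.1221 0.3266 0.3388] l [-0.0165  0.0061]
0.1 2484 z [0.082  0.3265 0.3362] l [-0.0121  0.005 ]
0.11 189 z [0.0715 0.0823 0.3247] l [-0.0074  0.0018]
```

```bash
python3 -m crank '[[[53,-194,0],0,0],[[53,-194,0],0,0],[[53,-194,0],0,0],[[53,-194,80],0,60],[[53,-194,160],0,60],[[53,-194,160],0,60],[[53,-194,160],0,60],[[53,-194,160],0,60],[[53,-194,160],0,60]]' 30;python3 - <<'E'
from h import *
c=snap('wrist','c2'); s=get_state(); print(s['time'],s['eef_pos'],s['opening'],s['qpos'])
C=cloud(c)
r=slots(c,C,.4515,.1142);print(r,tool([r[0]/1000,r[1]/1000,0]))
E
```

```text
time: 2.5
eef_pos: [0.4538, 0.1136, 0.0996]
tcp_rot: [0.165, 0.986, 0.0, 0.001]
contact_force: [0.1, -0.3, 1.4]
opening: 0.766
finger_force: 0.0
2.55 [0.45480431 0.1135944  0.10062489] 0.7602776301961006 [ 2.77872748e-02 -2.03832558e-02  2.17612806e+00  6.94631521e-05
  9.82350312e-01 -1.21241841e+00]
[4.5133e+02 1.1457e+02 2.6040e+01 2.5830e+01 7.0000e-01 4.4830e+03] [  3.93036987  -0.33403145 100.61228586]
```

View pics/c2.png

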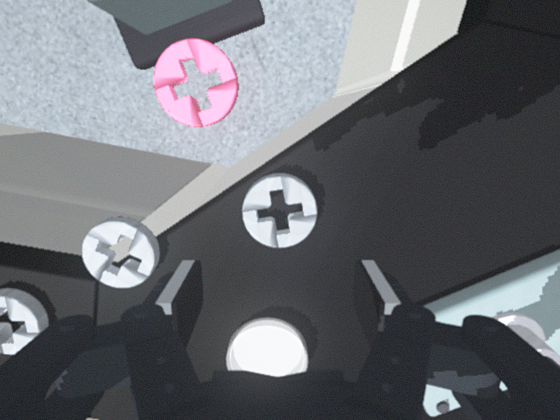

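The weight is at (280,210), with its slots roughly along the image axes. The slot estimate disagrees with the earlier one, so I'll check with a rectified crop.

```bash
cat >> h.py <<'E'
def rect(c,x,y,z=.012,half=.04,n=400):
    # world-aligned top view at height z: right=+x, up=+y
    g=np.linspace(-half,half,n); X,Y=np.meshgrid(x+g,y-g)
    P=np.stack([X,Y,np.full_like(X,z)],-1).reshape(-1,3)
    M=R.from_quat(c['orientation']).as_matrix(); Q=(P-c['origin'])@M
    h=c['frame'].shape[0];f=h/2/np.tan(np.radians(c['vfov'])/2);K=np.array([[f,0,c['cx']],[0,f,c['cy']],[0,0,1.]])
    p=cv2.projectPoints(Q,np.zeros(3),np.zeros(3),K,np.array([c['k1'],0,0,0,0.]))[0].reshape(n,n,2).astype(np.float32)
    return cv2.remap(c['frame'],p[...,0],p[...,1],cv2.INTER_LINEAR)
def yaw(c,x,y,z=.012):
    n=400;I=rect(c,x,y,z,.04,n).astype(float).mean(2);g=np.linspace(-.04,.04,n);X,Y=np.meshgrid(g,-g);r=np.hypot(X,Y)
    m=(r>.0095)&(r<.0155);S=((I[m].max()-I[m])*np.exp(4j*np.arctan2(Y[m],X[m]))).sum()
    return np.degrees(np.angle(S))/4
E
python3 - <<'E'
from h import *
c=load('c2');c1=load('c1')
print(yaw(c,.4513,.1146),yaw(c1,.4513,.1146),yaw(c1,.4223,.3962))
cv2.imwrite('pics/r2.png',np.hstack([rect(c,.4513,.1146),rect(c1,.598,.2438,.142)]))
E
```

```text
-13.196578297379073 -14.188662161679181 10.467692085862195
```

View pics/r2.png

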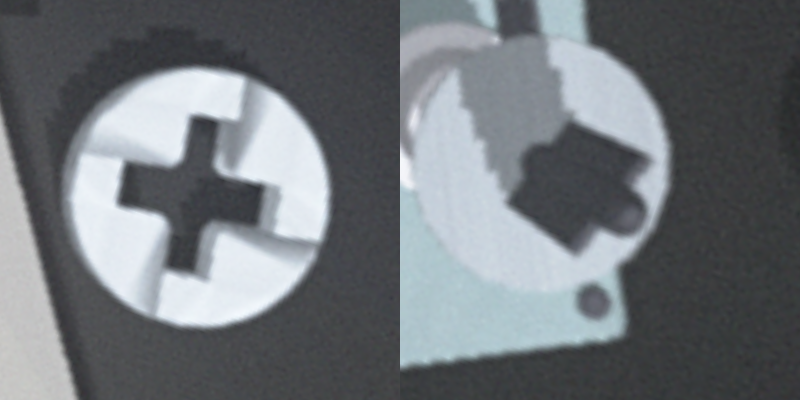

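```bash
python3 -m crank '[[[4,0,50],0,60],[[4,0,85],0,60],[[4,0,102],0,60],[[4,0,102],0,60],[[4,0,102],0,140],[[4,0,102],0,140],[[4,0,102],0,140],[[4,0,102],0,140],[[4,0,102],0,140]]' 35
```

```text
time: 3.45
eef_pos: [0.452, 0.1145, -0.001]
tcp_rot: [0.165, 0.986, 0.001, 0.002]
contact_force: [0.4, 1.0, 7.8]
opening: 0.591
finger_force: 37.3
```

```bash
python3 -m crank '[[[0,0,-40],0,140],[[0,0,-90],0,140],[[0,0,-140],0,140],[[-30,50,-185],8,140],[[-60,105,-195],16,140],[[-90,160,-195],24,140],[[-96,170,-195],24,140],[[-96,170,-195],24,140],[[-96,170,-195],24,140],[[-96,170,-195],24,140]]';python3 - <<'E'
from h import *
c=snap('wrist','c3');s=get_state();print(s['time'],s['eef_pos'],s['opening'],s['contact_force'],s['wrist_torque'],R.from_quat(s['tcp_rot']).as_matrix()[:,:2].T)
x,y,z=s['eef_pos'];
C=cloud(c);P=C.reshape(-1,3);m=(np.hypot(P[:,0]-x,P[:,1]-y)<.035)&(P[:,2]>z-.01)&(P[:,2]<z+.03)
h=np.histogram(P[m,2],bins=20);print(h[0],np.round(h[1],4))
zt=z+.0145
m2=m&(abs(P[:,2]-np.median(P[m,2]))<.003)
print(np.median(P[m,2]),cv2.minEnclosingCircle(P[m2][:,:2].astype(np.float32)))
cv2.imwrite('pics/c3z.png',np.hstack([cv2.resize(c['frame'],(400,300)),cv2.resize(rect(c,x,y,np.median(P[m,2])),(300,300))]))
E
```

```text
time: 4.45
eef_pos: [0.5945, 0.243, 0.1909]
tcp_rot: [0.367, 0.93, -0.001, -0.001]
contact_force: [-0.9, -0.1, -1.3]
opening: 0.592
finger_force: 37.8
4.5 [0.59439629 0.24275014 0.19118471] 0.5861771446782459 [-0.10076931  0.04732772 -1.04289254] [-0.05679527  0.02677928  0.03683252] [[-0.73094884  0.68243176  0.00082327]
 [ 0.68242976  0.7309489  -0.00182497]]
[  42  178  238  243  274  302  330  406 4178 4097  164  118  132  134
  131  150  142  139  167  158] [0.192  0.1935 0.1949 0.1964 0.1978 0.1993 0.2008 0.2022 0.2037 0.2051
 0.2066 0.208  0.2095 0.211  0.2124 0.2139 0.2153 0.2168 0.2183 0.2197
 0.2212]
0.20507148720167123 ((0.589523434638977, 0.24865663051605225), 0.03332245349884033)
```

View pics/c3z.png

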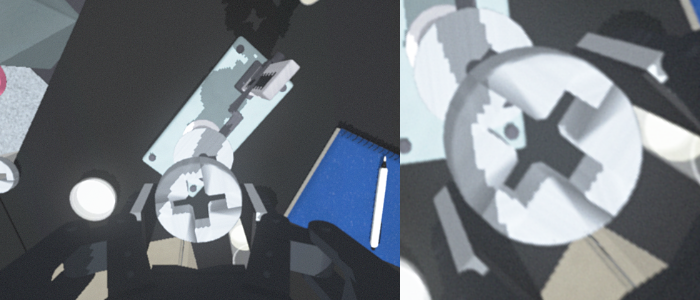

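The weight is held at 52 mm diameter, about 1.5–3 mm toward tool +x. I'll correct for that and lower.

```bash
python3 -m crank '[[[-3,3,0],1,140],[[-3,3,20],1,140],[[-3,3,32],1,140],[[-3,3,40],1,140],[[-3,3,48],1,140],[[-3,3,54],1,140],[[-3,3,58],1,140],[[-3,3,60],1,140],[[-3,3,60],1,140]]';python3 - <<'E'
from h import *
s=get_state();print(s['contact_force'],s['wrist_torque'],s['eef_pos']);
c=snap('wrist','c4');C=cloud(c)
P=C.reshape(-1,3);m=(np.hypot(P[:,0]-.598,P[:,1]-.244)<.045)&(P[:,2]>.092)&(P[:,2]<.104)
print('pan z',np.median(P[m,2]),m.sum())
E
```

```text
time: 5.4
eef_pos: [0.6, 0.2439, 0.1316]
tcp_rot: [0.375, 0.927, -0.0, -0.0]
contact_force: [0.2, -0.3, -0.9]
opening: 0.587
finger_force: 37.8
[ 0.24734495 -0.34601201 -0.94034874] [-0.0405535   0.03675178 -0.00348113] [0.59997532 0.24386041 0.131634  ]
pan z 0.10117068446165677 3378
```

The underside is below the rib top with no push on the pan, so the slots have engaged. Continuing down.

```bash
python3 -m crank '[[[0,0,8],0,140],[[0,0,16],0,140],[[0,0,24],0,140],[[0,0,31],0,140],[[0,0,35],0,140],[[0,0,39],0,140],[[0,0,42],0,140],[[0,0,42],0,140]]';python3 - <<'E'
from h import *
s=get_state();print(s['contact_force'],s['wrist_torque'],s['eef_pos']);
E
```

```text
time: 6.25
eef_pos: [0.6, 0.2438, 0.0897]
tcp_rot: [0.375, 0.927, -0.0, -0.0]
contact_force: [-0.9, -0.4, 0.1]
opening: 0.586
finger_force: 37.9
[-0.85076687 -0.37698031  0.0706381 ] [-0.03464162  0.08315998 -0.01988136] [0.59997378 0.24383274 0.08965397]
```

```bash
python3 -m crank '[[[0,0,1],0,140],[[0,0,1],0,110],[[0,0,1],0,60],[[0,0,1],0,60],[[0,0,1],0,60],[[0,0,-15],0,60],[[0,0,-50],0,60],[[0,0,-100],0,60],[[0,0,-150],0,60],[[0,0,-150],0,60]]' 25;python3 - <<'E'
from h import *
c=snap('wrist','c5');s=get_state();print(s['time'],s['eef_pos'],s['qpos'])
C=cloud(c);P=C.reshape(-1,3);r=np.hypot(P[:,0]-.598,P[:,1]-.244)
for lo,hi in((.017,.025),(.0265,.03)):
  m=(r>lo)&(r<hi)&(P[:,2]>.06)&(P[:,2]<.14);print(np.percentile(P[m,2],[5,25,50,75,95]),m.sum())
m=(abs(P[:,2]-.102)<.006)&(r<.03);print(cv2.minEnclosingCircle(P[m][:,:2].astype(np.float32)))
d=(P[:,:2]-[.598,.244]);a=d@[-.127,.992];l=d@[.992,.127]
for lo in(.035,.045,.055,.06,.065,.07):
  m=(abs(l)<.015)&(a>lo)&(a<lo+.005)&(P[:,2]>.03)&(P[:,2]<.14);print(lo,m.sum(),np.round(np.percentile(P[m,2],[5,50,95]),4))
print(yaw(c,.598,.244,.103), tool([.4223,.3962,.1]))
cv2.imwrite('pics/c5r.png',np.hstack([cv2.resize(c['frame'],(400,300)),cv2.resize(rect(c,.595,.255,.1,.06),(300,300))]))
E
```

```text
time: 7.25
eef_pos: [0.6045, 0.245, 0.2523]
tcp_rot: [0.375, 0.927, 0.006, 0.008]
contact_force: [1.3, 0.6, 1.6]
opening: 0.761
finger_force: 0.0
7.3 [0.6028317  0.24455883 0.2478043 ] [ 2.29666520e-01  2.14473112e-01  1.63275475e+00  4.01297315e-06
  1.28133056e+00 -5.73067707e-01]
[0.10087382 0.10402828 0.10459671 0.105126   0.10573921] 1481
[0.09126422 0.09215202 0.09269248 0.09328635 0.10332632] 375
((0.5991325378417969, 0.24362003803253174), 0.026163684204220772)
0.035 68 [0.0897 0.091  0.0922]
0.045 76 [0.0897 0.0911 0.0922]
0.055 48 [0.0894 0.0905 0.0919]
0.06 47 [0.0891 0.0906 0.092 ]
0.065 38 [0.0897 0.0908 0.0921]
0.07 33 [0.0895 0.0905 0.0916]
-42.08265012393432 [236.23808508 -17.96308432 145.95118237]
```

View pics/c5r.png

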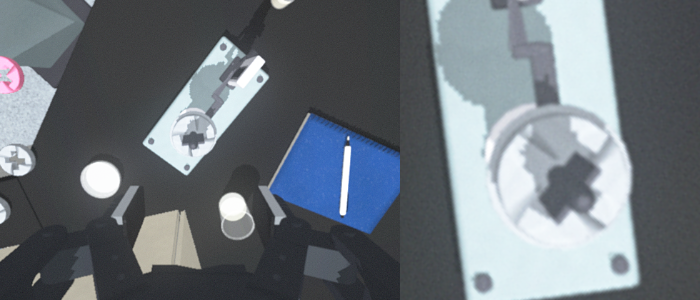

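The weight sits flat: its top is at 0.1045 m and the pan at 0.0925 m. Next is w0.

```bash
python3 -m crank '[[[60,-5,0],0,60],[[120,-10,0],0,60],[[180,-14,40],0,60],[[236,-18,100],0,60],[[236,-18,146],0,60],[[236,-18,146],0,60],[[236,-18,146],0,60],[[236,-18,146],0,60],[[236,-18,146],0,60]]';python3 - <<'E'
from h import *
c=snap('wrist','c6');s=get_state();print(s['time'],s['eef_pos'],s['qpos'][5])
r=slots(c,cloud(c),.4223,.3962);x,y=r[:2]/1000;print(r,yaw(c,x,y),tool([x,y,-.002]))
a=snap('scene','a2');b=snap('side','b2')
I=[cv2.resize(rect(c,x,y),(260,260))]
for k,(u,v) in((a,(255,165)),(b,(210,190))): I.append(cv2.resize(k['frame'][v:v+65,u:u+65],(260,260),interpolation=cv2.INTER_CUBIC))
cv2.imwrite('pics/d6.png',np.hstack(I))
for k in(a,b):
  C=cloud(k);g=k['frame'].astype(float).mean(2);P=C.reshape(-1,3);d=(P[:,:2]-[.598,.244]);q=d@[-.127,.992];l=d@[.992,.127]
  m=(q>.05)&(q<.12)&(abs(l)<.03)&(P[:,2]>.03)&(P[:,2]<.128)
  for zz in np.arange(.045,.128,.003):
    t=m&(abs(P[:,2]-zz)<.0015)
    if t.sum()>2: print(round(zz,3),t.sum(),'q',np.round(np.percentile(q[t],[2,50,98]),3),'l',np.round(np.percentile(l[t],[2,50,98]),3),'g',np.percentile(g.ravel()[t],[5,50,95]).round())
E
```

```text
time: 8.2
eef_pos: [0.4198, 0.3952, 0.0959]
tcp_rot: [0.375, 0.927, 0.001, 0.001]
contact_force: [0.6, 0.1, 0.6]
opening: 0.764
finger_force: 0.0
8.25 [0.42032278 0.39534774 0.09655428] -0.22222179459304675
[4.2218e+02 3.9628e+02 2.5960e+01 2.2140e+01 3.0000e-02 5.3030e+03] 7.032352430964364 [-0.54546796  1.47864878 98.5635856 ]
0.045 10 q [0.073 0.079 0.108] l [-0.005 -0.002  0.006] g [134. 158. 189.]
0.048 10 q [0.074 0.086 0.109] l [-0.005 -0.002  0.008] g [123. 140. 180.]
0.051 12 q [0.074 0.086 0.104] l [-0.004 -0.001  0.004] g [117. 135. 183.]
0.054 7 q [0.075 0.078 0.099] l [-0.006 -0.004  0.001] g [114. 140. 175.]
0.057 4 q [0.074 0.077 0.098] l [-0.004 -0.001  0.004] g [118. 161. 168.]
0.06 12 q [0.074 0.085 0.101] l [-0.008 -0.004  0.002] g [111. 124. 189.]
0.063 11 q [0.073 0.089 0.106] l [-0.007 -0.003  0.003] g [ 89. 125. 187.]
0.066 11 q [0.075 0.094 0.115] l [-0.008 -0.004  0.002] g [ 72. 114. 187.]
0.069 15 q [0.074 0.09  0.115] l [-0.006 -0.003  0.001] g [ 78. 121. 186.]
0.072 11 q [0.077 0.093 0.115] l [-0.008 -0.003 -0.002] g [ 82. 115. 167.]
0.075 5 q [0.078 0.085
[... 2706 characters left out ...]
  0.005] g [ 88. 156. 184.]
0.102 16 q [0.08  0.102 0.113] l [-0.005 -0.004  0.005] g [ 54. 145. 189.]
0.105 17 q [0.084 0.108 0.112] l [-0.004 -0.003  0.005] g [ 82. 155. 186.]
0.108 13 q [0.086 0.104 0.112] l [-0.004 -0.003  0.004] g [ 51. 152. 191.]
0.111 17 q [0.086 0.106 0.113] l [-0.004 -0.003  0.004] g [ 77. 155. 187.]
0.114 15 q [0.081 0.102 0.113] l [-0.004 -0.003  0.005] g [ 72. 161. 197.]
0.117 9 q [0.094 0.111 0.112] l [-0.004 -0.001  0.004] g [114. 180. 191.]
0.12 12 q [0.082 0.105 0.111] l [-0.005 -0.003  0.006] g [ 45. 150. 189.]
0.123 20 q [0.082 0.104 0.113] l [-0.005 -0.003  0.003] g [ 89. 155. 187.]
0.126 17 q [0.081 0.106 0.113] l [-0.004 -0.003  0.006] g [131. 151. 184.]
```

View pics/d6.png

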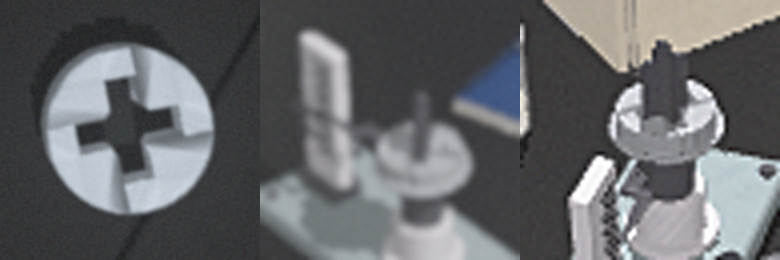

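The clip spans z from about 0.062 to 0.0825 m, so its centre is near 0.0725 m and three weights are expected. w0's yaw is about 7°. I'll grip it and turn it +45° on the tool.

```bash
python3 -m crank '[[[0,1,50],0,60],[[0,1,85],0,60],[[0,1,98],0,60],[[0,1,98],0,60],[[0,1,98],0,140],[[0,1,98],0,140],[[0,1,98],0,140],[[0,1,98],0,140]]' 35 && python3 -c "
from h import *;print(tool([.598,.244,.19]))"
```

```text
time: 9.15
eef_pos: [0.4204, 0.3965, -0.0021]
tcp_rot: [0.375, 0.927, 0.002, 0.002]
contact_force: [0.5, -0.5, 5.7]
opening: 0.59
finger_force: 37.2
[-233.98517521   14.62065816 -191.68840681]
```

```bash
python3 -m crank '[[[0,0,-50],0,140],[[0,0,-100],0,140],[[0,0,-150],8,140],[[-50,3,-190],16,140],[[-100,6,-192],24,140],[[-150,10,-192],32,140],[[-200,13,-192],40,140],[[-234,15,-192],45,140],[[-234,15,-192],45,140],[[-234,15,-192],45,140]]';python3 -m crank '[[[0,0,0],0,140],[[0,0,0],0,140],[[0,0,0],0,140]]';python3 - <<'E'
from h import *
c=snap('wrist','c7');s=get_state();print(s['time'],s['eef_pos'],s['contact_force'],s['qpos'][5])
x,y,z=s['eef_pos'];C=cloud(c);P=C.reshape(-1,3)
M=R.from_quat(s['tcp_rot']).as_matrix();q=(P-s['eef_pos'])@M
m=(np.hypot(q[:,0],q[:,1])<.032)&(abs(q[:,1])<.024)&(abs(P[:,2]-z-.014)<.003);zt=np.median(P[m,2])
o=cv2.fitEllipse(cv2.convexHull((1000*q[m,:2]).astype(np.float32)));print('top',zt-z,'tool-frame ctr',o)
n=yaw(c,*(s['eef_pos']+M@[o[0][0]/1000,o[0][1]/1000,0])[:2],zt);print('yaw',n)
print('spindle',tool([.598,.244,.1336]))
E
```

```text
time: 10.15
eef_pos: [0.5968, 0.2427, 0.1864]
tcp_rot: [0.702, 0.713, -0.001, -0.001]
contact_force: [-0.4, -0.1, -0.6]
opening: 0.589
finger_force: 37.9
time: 10.45
eef_pos: [0.5961, 0.2448, 0.1877]
tcp_rot: [0.7, 0.714, -0.0, -0.0]
contact_force: [-0.5, -0.4, -1.8]
opening: 0.589
finger_force: 37.9
10.5 [0.5962842  0.24473623 0.1877381 ] [-0.39105575  0.48026325 -1.89525532] 0.21318244958426494
top 0.015230886462097137 tool-frame ctr ((-1.2686834335327148, -0.6457309722900391), (50.855533599853516, 52.714073181152344), 87.77297973632812)
yaw -40.39398436325619
spindle [-0.76809116  1.7154307  54.1376677 ]
```

```bash
python3 -m crank '[[[0,2,0],-2,140],[[0,2,20],-2,140],[[0,2,32],-2,140],[[0,2,40],-2,140],[[0,2,48],-2,140],[[0,2,54],-2,140],[[0,2,58],-2,140],[[0,2,60],-2,140],[[0,2,60],-2,140]]';python3 - <<'E'
from h import *
s=get_state();print(s['contact_force'],s['eef_pos']);
c=snap('wrist','c8');C=cloud(c)
P=C.reshape(-1,3);r=np.hypot(P[:,0]-.598,P[:,1]-.244);m=(r<.03)&(r>.0265)&(P[:,2]>.07)&(P[:,2]<.1)
print('pan z',np.median(P[m,2]),m.sum())
E
```

```text
time: 11.4
eef_pos: [0.5992, 0.2438, 0.1277]
tcp_rot: [0.688, 0.725, -0.0, -0.0]
contact_force: [-0.4, -0.0, -2.5]
opening: 0.588
finger_force: 37.9
[-0.37080883 -0.02845489 -2.46438918] [0.59918034 0.2437926  0.12769854]
pan z 0.09269677370872285 808
```

```bash
python3 -m crank '[[[0,0,8],0,140],[[0,0,16],0,140],[[0,0,23],0,140],[[0,0,27],0,140],[[0,0,31],0,140],[[0,0,34],0,140],[[0,0,36],0,140],[[0,0,36],0,140]]'; python3 - <<'E'
from h import *
s=get_state();print(s['contact_force'],s['eef_pos']);
E
```

```text
time: 12.25
eef_pos: [0.5992, 0.2438, 0.0918]
tcp_rot: [0.688, 0.725, 0.0, -0.0]
contact_force: [-1.4, -0.7, 0.7]
opening: 0.591
finger_force: 38.0
[-1.3597522  -0.67650599  0.70992665] [0.59917641 0.24381886 0.09176868]
```

```bash
python3 -m crank '[[[0,0,0],0,110],[[0,0,0],0,60],[[0,0,0],0,60],[[0,0,0],0,60],[[0,0,-15],0,60],[[0,0,-50],0,60],[[0,0,-100],0,60],[[0,0,-150],0,60],[[0,0,-150],0,60],[[0,0,-150],0,60]]' 25;cat >> h.py <<'E'
def check(fn):
    c=snap('wrist',fn);s=get_state();print(s['time'],s['eef_pos'],s['qpos'][5])
    P=cloud(c).reshape(-1,3);r=np.hypot(P[:,0]-.598,P[:,1]-.244)
    for lo,hi in((.017,.025),(.0267,.0295)):
      m=(r>lo)&(r<hi)&(P[:,2]>.05)&(P[:,2]<.15);print(np.percentile(P[m,2],[5,25,50,75,95]),m.sum())
    d=(P[:,:2]-[.598,.244]);a=d@[-.127,.992];l=d@[.992,.127]
    m=(abs(l)<.015)&(a>.035)&(a<.06)&(P[:,2]>.03)&(P[:,2]<.14);print('ptr',np.percentile(P[m,2],[5,50,95]),m.sum())
E
python3 - <<'E'
from h import *
check('c9')
print(tool([.4448,-.0066,.1]),tool([.468,-.1114,.1]))
c=load('c9');C=cloud(c)
for w in((.4448,-.0066),(.468,-.1114)):print(slots(c,C,*w))
E
```

```text
time: 13.25
eef_pos: [0.6004, 0.2442, 0.2459]
tcp_rot: [0.688, 0.725, 0.003, 0.002]
contact_force: [0.1, 0.7, -0.6]
opening: 0.766
finger_force: 0.0
13.3 [0.59921839 0.24384901 0.24298191] 0.17766530989253435
[0.09494972 0.10606675 0.10676039 0.10728199 0.10790989] 1633
[0.08136379 0.08241141 0.08296405 0.08374033 0.10637832] 300
ptr [0.07990469 0.08115664 0.0824789 ] 371
[-242.09240934 -167.52372866  142.62060581] [-347.96035114 -149.82460738  142.61883039]
None
None
```

Two weights are seated flat, with the pan at 0.083 m and the tip at about 0.079–0.080 m, right at the top prong. A third is needed to centre it.

```bash
python3 -m crank '[[[-40,-28,0],0,60],[[-80,-56,0],0,60],[[-120,-84,0],0,60],[[-161,-112,0],0,60],[[-201,-140,40],0,60],[[-242,-167,90],0,60],[[-242,-167,143],0,60],[[-242,-167,143],0,60],[[-242,-167,143],0,60],[[-242,-167,143],0,60]]';python3 - <<'E'
from h import *
c=snap('wrist','c10');s=get_state();print(s['time'],s['eef_pos'],s['qpos'][5])
r=slots(c,cloud(c),.4448,-.0066);x,y=r[:2]/1000;print(r,yaw(c,x,y),tool([x,y,-.002]))
cv2.imwrite('pics/d10.png',np.hstack([rect(c,x,y),cv2.resize(c['frame'],(400,400))]))
E
```

```text
time: 14.3
eef_pos: [0.4443, -0.0064, 0.0981]
tcp_rot: [0.689, 0.725, -0.001, -0.001]
contact_force: [0.5, 0.3, 0.6]
opening: 0.764
finger_force: 0.0
14.35 [ 0.44578401 -0.00645499  0.0996271 ] -0.2953073460394581
[ 4.4401e+02 -4.7700e+00  2.5890e+01 -4.2370e+01  8.0000e-01  4.2170e+03] 38.62395100703939 [  1.79148659  -1.7875837  101.6250441 ]
```

View pics/d10.png

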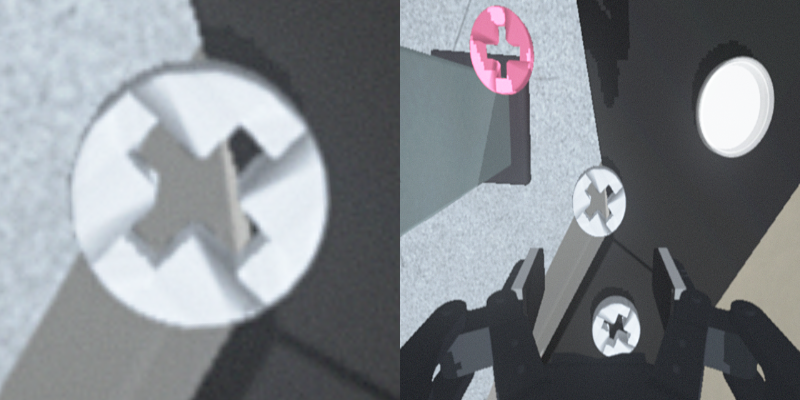

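w2 overhangs the bench edge slightly, with slot yaw about 41°. I'll grip it, lift, and turn −11° on the tool.

```bash
python3 -m crank '[[[2,-2,50],0,60],[[2,-2,85],0,60],[[2,-2,101],0,60],[[2,-2,101],0,60],[[2,-2,101],0,140],[[2,-2,101],0,140],[[2,-2,101],0,140],[[2,-2,101],0,140]]' 35 && python3 -c "
from h import *;print(tool([.598,.244,.19]))"
```

```text
time: 15.15
eef_pos: [0.4452, -0.005, -0.0001]
tcp_rot: [0.689, 0.725, 0.002, 0.002]
contact_force: [1.2, 2.2, 7.3]
opening: 0.587
finger_force: 37.3
[ 240.51277534  166.44077225 -189.48870563]
```

```bash
python3 -m crank '[[[0,0,-50],0,140],[[0,0,-100],0,140],[[0,0,-150],0,140],[[40,27,-189],-3,140],[[80,55,-189],-6,140],[[120,83,-189],-9,140],[[160,111,-189],-11,140],[[200,139,-189],-11,140],[[240,166,-189],-11,140],[[240,166,-189],-11,140]]';python3 -m crank '[[[0,0,0],0,140],[[0,0,0],0,140],[[0,0,0],0,140],[[0,0,0],0,140]]';python3 - <<'E'
from h import *
c=snap('wrist','c11');s=get_state();print(s['time'],s['eef_pos'],s['contact_force'],s['qpos'][5])
x,y,z=s['eef_pos'];C=cloud(c);P=C.reshape(-1,3)
M=R.from_quat(s['tcp_rot']).as_matrix();q=(P-s['eef_pos'])@M
m=(np.hypot(q[:,0],q[:,1])<.032)&(abs(q[:,1])<.024)&(abs(P[:,2]-z-.014)<.003);zt=np.median(P[m,2])
o=cv2.fitEllipse(cv2.convexHull((1000*q[m,:2]).astype(np.float32)));print('top',zt-z,'tool-frame ctr',o)
n=yaw(c,*(s['eef_pos']+M@[o[0][0]/1000,o[0][1]/1000,0])[:2],zt);print('yaw',n)
print('spindle',tool([.598,.244,.128]))
E
```

```text
time: 16.15
eef_pos: [0.5972, 0.2478, 0.1854]
tcp_rot: [0.614, 0.789, 0.0, -0.001]
contact_force: [-0.1, -0.5, -2.3]
opening: 0.588
finger_force: 37.9
time: 16.55
eef_pos: [0.5958, 0.2425, 0.1871]
tcp_rot: [0.616, 0.788, 0.0, 0.0]
contact_force: [0.8, -0.1, -1.2]
opening: 0.588
finger_force: 37.9
16.6 [0.59590291 0.24258978 0.18717837] [-0.37027303  0.12343574 -1.62704814] -0.01357276386258363
top 0.013252447431030268 tool-frame ctr ((0.8410663604736328, -0.6654386520385742), (51.19146728515625, 52.64909362792969), 83.94975280761719)
yaw -43.934414961029624
spindle [ 0.86972505  2.35382897 59.17912408]
```

```bash
python3 -m crank '[[[0,3,0],-3,140],[[0,3,20],-3,140],[[0,3,36],-3,140],[[0,3,46],-3,140],[[0,3,54],-3,140],[[0,3,60],-3,140],[[0,3,65],-3,140],[[0,3,69],-3,140],[[0,3,70],-3,140],[[0,3,70],-3,140]]';python3 - <<'E'
from h import *
s=get_state();print(s['contact_force'],s['eef_pos']);
c=snap('wrist','c12');C=cloud(c)
P=C.reshape(-1,3);r=np.hypot(P[:,0]-.598,P[:,1]-.244);m=(r<.03)&(r>.0265)&(P[:,2]>.06)&(P[:,2]<.09)
print('pan z',np.median(P[m,2]),m.sum())
E
```

```text
time: 17.6
eef_pos: [0.5993, 0.2444, 0.117]
tcp_rot: [0.595, 0.804, 0.0, 0.0]
contact_force: [0.8, -0.3, -1.0]
opening: 0.584
finger_force: 37.9
[ 0.78071714 -0.31679282 -0.99025316] [0.5992778  0.24439359 0.11697522]
pan z 0.08214415431239738 743
```

The pan has not moved, so the weight is over the rib. Lowering it to its seat.

```bash
python3 -m crank '[[[0,0,6],0,140],[[0,0,10],0,140],[[0,0,14],0,140],[[0,0,18],0,140],[[0,0,21],0,140],[[0,0,21],0,140]]'; python3 - <<'E'
from h import *
s=get_state();print(s['contact_force'],s['eef_pos']);
E
```

```text
time: 18.25
eef_pos: [0.5992, 0.2443, 0.0955]
tcp_rot: [0.595, 0.804, 0.0, 0.0]
contact_force: [1.3, -1.2, 0.7]
opening: 0.588
finger_force: 38.1
[ 1.30186485 -1.20164337  0.74588583] [0.59915358 0.2443143  0.09546596]
```

```bash
python3 -m crank '[[[0,0,0],0,110],[[0,0,0],0,60],[[0,0,0],0,60],[[0,0,0],0,60],[[0,0,-15],0,60],[[0,0,-50],0,60],[[0,0,-100],0,60],[[0,0,-150],0,60],[[0,0,-150],0,60],[[0,0,-150],0,60]]' 25; python3 -m crank '[[[-40,0,0],0,60],[[-80,0,0],0,60],[[-80,0,0],0,60],[[-80,0,0],0,60]]'; python3 - <<'E'
from h import *
check('c13')
a=snap('scene','a3');b=snap('side','b3')
I=[]
for k,(u,v) in((a,(255,165)),(b,(210,190))): I.append(cv2.resize(k['frame'][v:v+65,u:u+65],(400,400),interpolation=cv2.INTER_CUBIC))
cv2.imwrite('pics/e.png',np.hstack(I))
P=np.concatenate([cloud(k).reshape(-1,3) for k in(a,b)]);d=(P[:,:2]-[.598,.244]);q=d@[-.127,.992];l=d@[.992,.127]
for lo,hi in((.033,.045),(.045,.06),(.06,.07)):
  m=(q>lo)&(q<hi)&(abs(l)<.012)&(P[:,2]>.05)&(P[:,2]<.1);print('pointer',lo,np.percentile(P[m,2],[5,50,95]),m.sum())
E
```

```text
time: 19.25
eef_pos: [0.6002, 0.2448, 0.2498]
tcp_rot: [0.595, 0.804, 0.002, 0.002]
contact_force: [-0.1, -0.5, -0.5]
opening: 0.764
finger_force: 0.0
time: 19.65
eef_pos: [0.6218, 0.1672, 0.244]
tcp_rot: [0.596, 0.803, -0.001, -0.001]
contact_force: [-0.6, -0.5, -0.1]
opening: 0.769
finger_force: 0.0
19.7 [0.6216657  0.16796948 0.2443274 ] -0.18979896724475248
[0.10799983 0.10879824 0.1093068  0.10977587 0.11043426] 1937
[0.07248168 0.07351658 0.07530683 0.09673252 0.09778364] 125
ptr [0.0703892  0.07171293 0.07296097] 431
pointer 0.033 [0.0672035  0.06973287 0.07087569] 23
pointer 0.045 [0.06714185 0.06987891 0.0715848 ] 55
pointer 0.06 [0.06679409 0.06920885 0.07057142] 17
```

View pics/e.png

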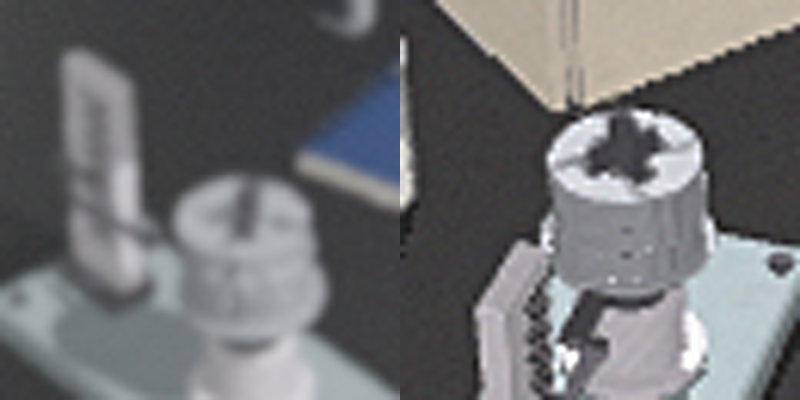

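Three weights are stacked flat: 36 mm from the pan at 0.073 m to the top at 0.109 m. The pointer tip is at about 0.070 m, inside the gap of about 0.0655–0.0795 m, and the arm is clear.

```bash
python3 -c "
from plant import ctrl;print(ctrl.sign_off())"
```

```text
the job is handed in; nothing more can be done
None
```

I handed the job in with three weights seated flat on the pan and the pointer tip measured at about 70 mm, inside the clip gap of roughly 65.5–79.5 mm; the fourth weight was left untouched on the worktop, and no verdict came back.

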